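Reseat the sample tube under a push-latch cover

TASK

The tube reader refuses to measure because the sample tube under its cover is not pushed home. Press down on the front of the dark blue cover so that its push latch lets go and it springs open, push the tube's blue cap straight down until the tube sits fully home in its well, then press the cover down again until it latches and stays shut by itself. Only press with the fingertips: do not pull the tube up, and leave the jar, the large tube, the timer and the marker where they are.

Things in the scene. Friction and masses are not known exactly. Their poses are not given: they have to be found in the camera images.
- reader: white bench tube reader, 200 x 130 mm, fixed; origin at the bench under its middle, x to its rear, y to its left, z up. Sloping screen console at its front (x -105 to -45 mm, 58 to 96 mm high), then a white ledge 96 mm high round a black plinth whose top is 105 mm high; the dark blue cover shuts over the plinth. The latch works blind under the cover's front right corner.
- cover (a joint): cover angle, rad: 0 shut and latched, 1.05 sprung fully open, -0.08 pressed to its stop. Push-push latch: from 0, press to the stop (8 mm at the pad, 2 to 6 N) and let go: it springs up in about 1 s, so rise out of its way. From open, push it down against its spring (2 to 6 N at the front) past 0 to the same stop and let go: it rises to 0 and stays. A press short of the stop does not switch it.
- cover_press (a point): middle of the top of the light grey ribbed press pad (24 x 44 mm) on the cover, 100 mm from the hinge axis; moves with the cover; 130 mm above the bench when shut. The cover is a shell 119 mm from hinge to front edge, 104 mm wide, its top 25 mm above hinge height when shut. x from front to hinge, z out of the cover's top.
- cover_hinge (a point): middle of the cover's hinge axis, at x = 80, y = 0 mm of the reader, 104 mm above the bench; the axis runs along the reader's y; does not move. With the cover fully open its front lower edge stands 58 mm in front of this axis and 104 mm above it, its front top edge 38 mm in front and 116 mm above; its top face then looks up and to the rear.
- tube: clear tube with blue screw cap, 100 mm tall, cap 21 mm wide, standing in the reader's well under the cover, 5 to 8 mm too high; origin at the middle of its underside, z up. Spring clips grip it; pushing it down takes 3 to 7 N. Fully home, its underside is on the well floor and its cap top 3 mm above the black plinth, 108 mm above the bench.
- well_floor (a point): middle of the floor of the round well (23 mm wide) in the plinth, at x = -15, y = +20 mm of the reader, 8 mm above the bench; does not move
- jar: bystander: specimen jar with yellow lid, 51 mm wide, 79 mm tall, right of the reader; origin under its middle
- big_tube: bystander: wide tube with blue cap, 34 mm wide, 114 mm tall, standing right of the reader; origin under its middle
- timer: bystander: white bench timer, 64 x 68 x 18 mm, lying right of the reader's front; origin under its middle
- marker: bystander: red marker pen, 122 mm long, 14 mm thick, lying left of the reader, long along its own y; origin under its middle

How it is judged:
On the way, in this order (a step that is already met when the one before it is completed fails the run):
1. the cover has been pressed down to its stop, so that the latch lets go (value of joint cover below -0.05 rad), for 0.05 s.
2. the cover has sprung open, the tube still standing too high (value of joint cover above 0.95 rad and z of tube in the frame of reader above 0.011 m), for 0.2 s.
3. the tube is pushed fully home while the cover is open (value of joint cover above 0.8 rad and z of tube in the frame of reader below 0.0095 m), for 0.2 s.
4. the cover is latched shut with the fingers off it (value of joint cover between -0.02 and 0.02 rad and contact force between each of the arm, the fingers and reader below 0.1 N), for 0.3 s.
At the end, for the whole second after the job is handed in: The cover is latched shut by itself (its joint within 0.02 rad of 0) and the tube stands upright in the well (within 0.08 rad, on its axis within 4 mm) with its underside no more than 1.5 mm above the well floor (value of joint cover between -0.02 and 0.02 rad and z of tube in the frame of reader below 0.0095 m and angle between tube's own z axis and vertical below 0.08 rad and horizontal distance between tube and well_floor below 0.004 m); the robot touches nothing.
It fails at once if the tube is pulled up in its well or out of it (more than 12 mm above its seat) (z of tube in the frame of reader above 0.02 m).
It fails at once if the jar is moved more than 15 mm (distance of jar from where it was at the start of the episode above 0.015 m).
It fails at once if the big tube is moved more than 15 mm (distance of big_tube from where it was at the start of the episode above 0.015 m).
It fails at once if the timer is moved more than 15 mm (distance of timer from where it was at the start of the episode above 0.015 m).
It fails at once if the marker is moved more than 15 mm (distance of marker from where it was at the start of the episode above 0.015 m).
It also fails if it takes over 45 s, if anything falls off the work surface, if the arm or the gripper's body presses on something with over 40 N, if the wrist force passes 120 N, or if a joint passes its speed limit or range.

ROBOT

A 7-joint arm with a two-finger parallel gripper is mounted at the origin on a cart in front of the work surface, level with it; the furniture and walls round the work are solid. World frame = base frame: x ahead of the robot, y to its left, z up, the work surface at z = 0. Lengths are in m, angles in rad, forces in N, time in s.
With the tool pointing down it reaches from about 0.425 to 0.875 m from the base axis. Payload 4.7 kg.
Tool frame: the origin (TCP) lies midway between the tips of the shut fingers; the grasp point (between the pads) lies 19 mm behind it (ctrl.grip_point_offset is the distance from the TCP to the grasp point, in m); z points along the fingers, y is the line along which they close (so a half turn about z gives the same grasp; the last joint's range is limited). The gripper opens to 87 mm and grips with 3 to 60 N. Pads are 19 mm wide; open, the fingers measure 117 mm over their backs; the gripper's body (75 mm by 190 mm) begins 51 mm behind the grasp point.
Start: joints at [1.336, 0.321, -0.07, 1.45, 0.023, 1.371, -0.057], TCP at [0.16, -0.63, 0.223] pointing down, gripper open.
Joint ranges: [-2.86, 2.86], [-0.3, 2.09], [-1.38, 1.24], [0.06, 2.45], [-1.56, 4.7], [0.09, 2.05], [-2.69, 2.69]. Speed limits (rad/s): [2.57, 2.57, 3.14, 3.14, 3.14, 3.14, 3.14].

INTERFACE

Orientations are given as a rotation vector (axis times angle).
In Python, from bench import ctrl gives the robot as it stands.
- The arm moves only by the tool move_arm, never from a script. Its argument "increments" is text: rows parted by semicolons, each of 7 numbers parted by spaces: the shift along the world's x, y, z in mm, then the turn, a rotation vector about the world's x, y, z in degrees, then the closure in counts, from 0 (fully open) to 255 (shut). A call has exactly 8 rows; each row shifts and turns the commanded pose from where the row before left it; what a row does not reach is not made up. A row lasts 1/12 s, in which the tool goes at most 41.7 mm and 7.16 degrees, less where a joint would pass 70% of its speed; a pose out of reach is approached as far as the arm can. A call with a gripper value outside its range is refused whole. The fingers move at their own pace and stop on an object; "grip_force" is the grip in N (left out, the last holds). Time passes only in rows, so rows that do not move let the fingers close, or fill a call up. It gives the time, the measured TCP pose, the force, the opening and the grip force at its end, in the units of the state.
- ctrl.get_state(): the state, without advancing time (a new reading comes with each control period).
- ctrl.get_image(name): name is "scene" or "top" or "wrist"; returns a dict with "frame" (384x512x3 uint8, red, green, blue), "depth" (384x512 float32, m along the optical axis (not along the pixel's ray), 0 where there is no reading), "fx", "fy", "cx", "cy" (pixels), "position" and "orientation" of the camera in the world. Camera axes: x right, y down, z forward; pixel columns grow to the right and rows downward; lengths in m; the calibration is good to about 2 mm. The wrist camera is an equidistant fisheye: a pixel r from the principal point sees the ray r / f radians off the axis. A picture is of the moment at which its call begins.
- ctrl.close_job(): hands the job in; it is judged then, once.
Trained networks look in a picture, given as the dict that the camera call returned (one of the last four; its "shot" number tells which), for a name from the list of things; names that differ only in an ending like _2 or _b are one class to them, and where a whole thing is asked for, a point or a joint stands for the part that bears it (a point fixed in the world has none). Each returns a list of dicts, best first, with "score" (0 to 1); they miss things now and then, are a little off and sometimes report something else, mostly with a low value. They report only what shows in the picture. A call takes as long as a camera call.
- ctrl.find_in(target, picture): "centre" ([x, y, z] in m, in world coordinates, good to about 4 mm: the middle of the surface that is visible of it).
- ctrl.silhouettes(target, picture): "region" (384x512 bool, what is visible of it).
The state is a dict: "time": time; "joint_positions": joint angles; "qd": joint speeds; "joint_torque": joint torques, N m; "position": TCP position; "tool_rot": TCP orientation; "ft_force": force on the tool from outside, world axes, zero at the start; "torque": the same for the moment, N m; "grip_width": opening from 0.0 (shut) to 1.0 (fully open); "grip_force": force on a finger pad.
Only numpy, scipy, OpenCV 4.12 (cv2) and the standard library are available. Lean on these libraries where they do the work, as an engineer would, in place of code of your own. Each camera call takes 0.05 s, during which the arm holds its last target. There are 200 camera calls.

## Working session

There is one attempt and no reset: what is moved stays moved. The work goes in short steps, Python scripts to look and compute and a tool call to move; the robot and the scene stay as the last step left them, time stands still between calls to the robot, and variables do not carry over. Pictures are saved under pics/ and viewed, at most 10 in all, crops included, and the job is handed in when it is done.

Besides the shell and the picture viewer there is one more tool, called as a command line: name --argument value ..., lists and objects as JSON in quotes. move_arm: Moves the arm, as the interface text tells. Its arguments: {"type":"object","properties":{"increments":{"type":"string"},"grip_force":{"type":"number"}},"required":["increments"]}

```bash
mkdir -p pics; cat > h.py <<'E'
import numpy as np, cv2
from scipy.spatial.transform import Rotation as R
from bench import ctrl
def Rm(im):
    o=np.array(im["orientation"],float)
    if o.shape==(3,3): return o
    return R.from_rotvec(o).as_matrix() if o.size==3 else R.from_quat(o).as_matrix()
def cloud(im):
    d=im["depth"]; v,u=np.mgrid[:384,:512]
    p=np.stack([(u-im["cx"])/im["fx"]*d,(v-im["cy"])/im["fy"]*d,d],-1)
    return p@Rm(im).T+np.array(im["position"])
def save(im,n): cv2.imwrite("pics/"+n,im["frame"][...,::-1])
E
python3 - <<'E'
from h import *
s=ctrl.get_state(); print(s)
a=ctrl.get_image("scene"); b=ctrl.get_image("top")
cv2.imwrite("pics/a.png",cv2.resize(np.vstack([a["frame"],b["frame"]])[...,::-1],(400,600)))
save(a,"s0.png");save(b,"t0.png")
for im in (a,b):
    print(im["position"],im["orientation"],im["fx"])
    for n in ["reader","cover","cover_press","tube","jar","big_tube","timer","marker"]:
        print(n,[(np.round(r["centre"],3),round(r["score"],2)) for r in ctrl.find_in(n,im)][:2])
E
```

```text
{'time': 0.0, 'joint_positions': array([ 1.33610074,  0.32182645, -0.07009114,  1.45168154,  0.02263949,
        1.3708034 , -0.05690006]), 'qd': array([-2.00197454e-04, -1.36601031e-03, -2.23568137e-03,  1.28511956e-05,
        1.90034237e-03,  6.33318800e-04,  1.18369573e-03]), 'joint_torque': array([ 2.57635120e-04, -4.91281378e+01, -4.03906172e-01, -3.12524414e+01,
       -6.40070345e-02,  4.38169297e-02,  1.76321860e-04]), 'position': array([ 0.15985737, -0.62945878,  0.22145606]), 'tool_rot': array([-3.11542690e+00, -3.89634373e-01,  5.86881719e-04]), 'ft_force': array([-0.24611441,  0.31781328, -0.54514137]), 'torque': array([-0.02077549,  0.01070405, -0.00181398]), 'grip_force': 0.0, 'grip_width': 0.9998980727222389}
[-0.1018448  -0.49011773  0.51705173] [-1.85524353  1.04785748 -0.63580593] 427.31765236118827
reader [(array([ 0.481, -0.206,  0.082]), 0.67)]
cover [(array([ 0.53 , -0.188,  0.128]), 0.98)]
cover_press [(array([ 0.526, -0.185,  0.128]), 0.61)]
tube [(array([ 0.527, -0.189,  0.13 ]), 0.59)]
jar [(array([ 0.634, -0.261,  0.053]), 0.87)]
big_tube [(array([ 0.58 , -0.306,  0.071]), 0.97)]
timer [(array([ 0.483, -0.317,  0.018]), 0.86)]
marker [(array([ 0.488, -0.11 ,  0.012]), 0.5), (array([ 0.481, -0.205,  0.082]), 0.44)]
[ 0.40354529 -0.1296673   0.99504612] [-2.11958405  2.09627754 -0.19129194] 448.08206308756286
reader [(array([ 0.52 , -0.19 ,  0.126]), 0.86), (array([ 0.506, -0.105,  0.014]), 0.5)]
cover [(array([ 0.549, -0.181,  0.129]), 0.77)]
cover_press [(array([ 0.556, -0.184,  0.13 ]), 0.9), (array([ 0.518, -0.187,  0.128]), 0.25)]
tube []
jar [(array([ 0.649, -0.263,  0.078]), 0.83)]
big_tube [(array([ 0.582, -0.3  ,  0.115]), 0.61)]
timer [(array([ 0.489, -0.315,  0.016]), 0.78)]
marker [(array([ 0.507, -0.108,  0.011]), 0.75), (array([ 0.521, -0.185,  0.127]), 0.28)]
```

```bash
ls pics
```

```text
a.png
s0.png
t0.png
```

View pics/t0.png

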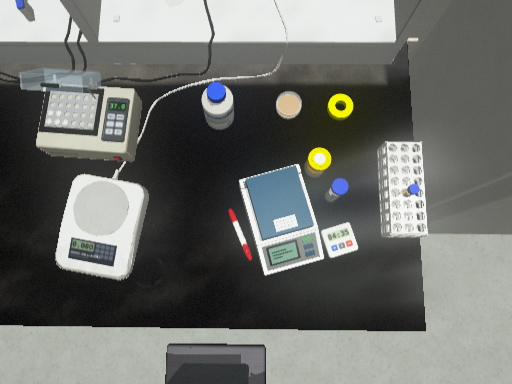

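View pics/s0.png

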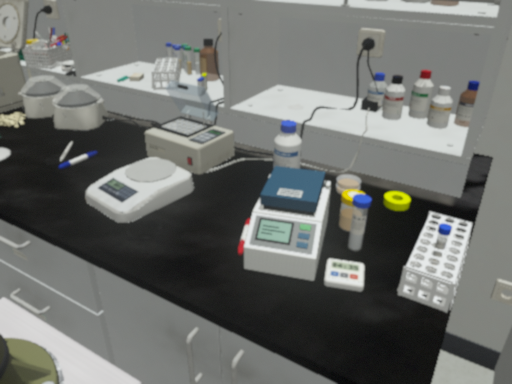

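```bash
python3 - <<'E'
from h import *
im=ctrl.get_image("top"); P=cloud(im)
# reader-ish regions
for n in ["cover","cover_press","reader"]:
    r=ctrl.silhouettes(n,im)
    if not r: print(n,None); continue
    m=r[0]["region"]; q=P[m&(im["depth"]>0)]
    v,u=np.nonzero(m); print(n,r[0]["score"],m.sum(),u.min(),u.max(),v.min(),v.max(),q.min(0).round(3),q.max(0).round(3))
# points at cover-top height
z=P[...,2]; hsv=cv2.cvtColor(im["frame"],cv2.COLOR_RGB2HSV)
m=((z>.115)&(z<.14)&(im["depth"]>0)&(P[...,1]>-.26)&(P[...,1]<-.1)).astype(np.uint8)
n,l,st,c=cv2.connectedComponentsWithStats(m); k=1+np.argmax(st[1:,4]); q=P[l==k]
rect=cv2.minAreaRect((q[:,:2]*1000).astype(np.float32)); print(st[k],rect,cv2.boxPoints(rect).round(1).tolist(),np.median(q[:,2]))
E
```

```text
cover None
cover_press 0.61 3509 245 312 165 239 [ 0.483 -0.25   0.092] [ 0.639 -0.115  0.134]
reader 0.94 6493 238 323 164 274 [ 0.417 -0.287 -0.007] [ 0.666 -0.097  0.134]
[ 245  165   69   75 3359] ((556.6815185546875, -181.82025146484375), (125.30503845214844, 104.47004699707031), 16.23305892944336) [[481.8999938964844, -149.1999969482422], [511.1000061035156, -249.5], [631.4000244140625, -214.5], [602.2000122070312, -114.19999694824219]] 0.1291218210542604
```

The pad shows at top-image pixel (286,224) on the blue cover. The reader is yawed about 16°, with the marker at its left and the timer, big tube and jar at its right. Next I'll refine the pad and hinge positions.

```bash
python3 - <<'E'
from h import *
im=ctrl.get_image("top"); P=cloud(im); f=im["frame"].astype(int); z=P[...,2]
zone=(z>.115)&(z<.14)&(P[...,1]>-.26)&(P[...,1]<-.1)&(P[...,0]>.45)&(P[...,0]<.66)
sat=f.max(-1)-f.min(-1)
for nm,m in (("pad",zone&(f.min(-1)>130)),("blue",zone&(sat>25)&(f[...,2]>f[...,0]+20))):
    m=cv2.morphologyEx(m.astype(np.uint8),cv2.MORPH_OPEN,np.ones((3,3)))
    n,l,st,c=cv2.connectedComponentsWithStats(m)
    for k in np.argsort(-st[1:,4])[:2]+1:
        v,u=np.nonzero(l==k); 
        # ray -> plane z
        h=.130 if nm=="pad" else .129
        d=np.stack([(u-im["cx"])/im["fx"],(v-im["cy"])/im["fy"],np.ones(len(u))],-1)@Rm(im).T
        X=np.array(im["position"])+d*((h-im["position"][2])/d[:,2])[:,None]
        r=cv2.minAreaRect((X[:,:2]*1000).astype(np.float32))
        print(nm,st[k],r,X.mean(0).round(4),np.median(P[l==k][:,2]).round(4), cv2.boxPoints(r).round(0).tolist())
E
```

```text
pad [273 214  25  18 305] ((514.1396484375, -193.92922973632812), (26.118085861206055, 44.65631103515625), 16.616779327392578) [ 0.5143 -0.1943  0.13  ] 0.1302 [[495.0, -176.0], [508.0, -219.0], [533.0, -212.0], [520.0, -169.0]]
blue [ 246  166   67   73 2984] ((555.559814453125, -181.7508544921875), (124.13604736328125, 103.141845703125), 16.255290985107422) [ 0.5588 -0.1808  0.129 ] 0.1291 [[482.0, -150.0], [510.0, -249.0], [630.0, -214.0], [601.0, -115.0]]
```

move_arm --increments "30 30 8 0 0 0 255;30 35 8 0 0 0 255;30 35 8 0 0 0 255;30 35 8 0 0 0 255;30 35 8 0 0 0 255;30 35 8 0 0 0 255;30 35 0 0 0 0 255;30 35 0 0 0 0 255"

```text
time: 1.82
position: [0.378, -0.3805, 0.2669]
tool_rot: [3.116, 0.389, 0.001]
ft_force: [1.0, -1.1, -0.6]
grip_width: 0.478
grip_force: 0.0
```

move_arm --increments "18 25 -14 0 0 0 255;18 25 -14 0 0 0 255;18 25 -14 0 0 0 255;18 25 -14 0 0 0 255;18 25 -14 0 0 0 255;18 25 -14 0 0 0 255;14 18 -14 0 0 2.2 255;14 18 -14 0 0 0 255"

```text
time: 2.48
position: [0.5137, -0.1943, 0.1536]
tool_rot: [3.108, 0.454, 0.001]
ft_force: [0.3, -0.8, 0.4]
grip_width: 0.009
grip_force: 0.0
```

```bash
python3 - <<'E'
from h import *
im=ctrl.get_image("wrist"); save(im,"w1.png"); s=ctrl.get_state(); print(s["position"],s["ft_force"],s["grip_width"],s["tool_rot"],im["fx"])
a=ctrl.get_image("scene"); save(a,"s1.png"); print([(r["centre"].round(4) if hasattr(r["centre"],'round') else r["centre"],r["score"]) for r in ctrl.find_in("cover_press",a)])
E
```

```text
[ 0.5149348  -0.18868932  0.15076052] [ 1.60988905  3.87262639 -1.34310272] 0.005035509306525746 [-3.10279540e+00 -4.59715062e-01  3.04801699e-04] 297.3186396354542
[([0.5213, -0.1926, 0.1309], 0.95)]
```

View pics/w1.png

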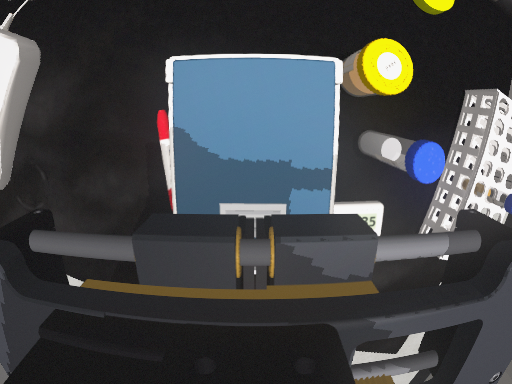

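The wrist view shows the pad at (253,209), in line with the fingers at column 256. Pressing now.

move_arm --increments "0 -5 -6 0 0 0 255;0 0 -6 0 0 0 255;0 0 -5 0 0 0 255;0 0 -4 0 0 0 255;0 0 -3 0 0 0 255;0 0 -3 0 0 0 255;0 0 -3 0 0 0 255;0 0 0 0 0 0 255"

```text
time: 3.3
position: [0.5125, -0.2015, 0.1237]
tool_rot: [3.109, 0.449, -0.001]
ft_force: [-1.0, -1.1, 2.8]
grip_width: 0.006
grip_force: 1.2
```

move_arm --increments "0 0 -1 0 0 0 255;0 0 -1 0 0 0 255;0 0 -1 0 0 0 255;0 0 0 0 0 0 255;0 0 0 0 0 0 255;0 0 0 0 0 0 255;0 0 0 0 0 0 255;0 0 0 0 0 0 255"

```text
time: 3.97
position: [0.513, -0.2013, 0.1221]
tool_rot: [3.108, 0.449, 0.0]
ft_force: [-3.3, -0.6, 8.9]
grip_width: 0.003
grip_force: 4.2
```

move_arm --increments "0 0 -1.5 0 0 0 255;0 0 0 0 0 0 255;0 0 25 0 0 0 255;-20 -6 35 0 0 0 255;-30 -9 25 0 0 0 255;-30 -9 20 0 0 0 255;-20 -6 10 0 0 0 255;0 0 0 0 0 0 255"

```text
time: 4.63
position: [0.4109, -0.2335, 0.2372]
tool_rot: [3.106, 0.441, 0.004]
ft_force: [0.6, -1.4, 0.9]
grip_width: 0.004
grip_force: 0.0
```

move_arm --increments "0 0 0 0 0 0 255;0 0 0 0 0 0 255;0 0 0 0 0 0 255;0 0 0 0 0 0 255;0 0 0 0 0 0 255;0 0 0 0 0 0 255;0 0 0 0 0 0 255;0 0 0 0 0 0 255"

```text
time: 5.3
position: [0.4129, -0.2308, 0.2342]
tool_rot: [-3.109, -0.45, 0.0]
ft_force: [-0.3, -0.7, 0.1]
grip_width: 0.005
grip_force: 0.0
```

```bash
python3 - <<'E'
from h import *
a=ctrl.get_image("wrist"); save(a,"w2.png"); b=ctrl.get_image("scene"); c=ctrl.get_image("top"); save(b,"s2.png"); save(c,"t2.png")
cv2.imwrite("pics/c2.png",np.hstack([a["frame"],b["frame"][100:,150:400].repeat(1,0) if 0 else cv2.resize(b["frame"][130:290,220:380],(280,384))])[...,::-1])
for im in (b,c):
  print([(np.round(r["centre"],4),round(r["score"],2)) for n in ("tube","cover_press") for r in ctrl.find_in(n,im)])
s=ctrl.get_state(); print(s["time"],s["position"],s["ft_force"],s["tool_rot"])
E
```

```text
[(array([ 0.5899, -0.1847,  0.175 ]), 0.88)]
[(array([ 0.5121, -0.1753,  0.1167]), 0.47), (array([ 0.5792, -0.1765,  0.1974]), 0.85)]
5.65 [ 0.41278871 -0.23098454  0.23447092] [-0.15528167 -0.21882766 -0.91223713] [3.10910545e+00 4.49389894e-01 4.88084881e-05]
```

View pics/c2.png

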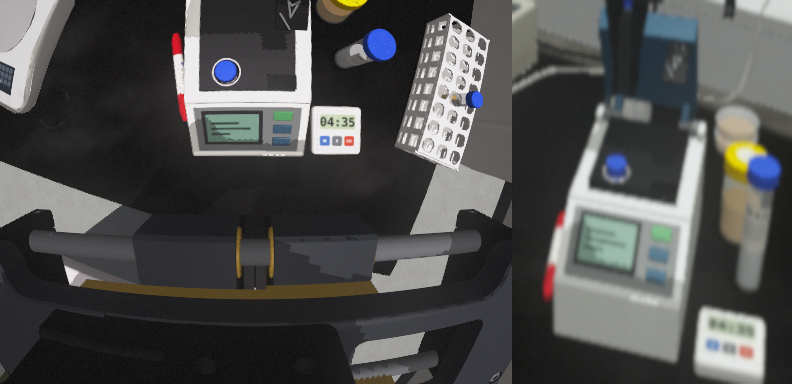

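The cover is open and the cap is visible at wrist pixel (226,71). The tube, at (0.512,-0.175), matches the predicted well position. I'll approach with the tool tilted to clear the cover.

move_arm --increments "17 10 -12 1.7 -5.75 0 255;17 10 -14 1.7 -5.75 0 255;17 10 -16 0 0 0 255;17 9 -18 0 0 0 255;17 9 -18 0 0 0 255;19 9.5 -18 0 0 0 255;0 0 -8 0 0 0 255;0 0 0 0 0 0 255"

```text
time: 6.32
position: [0.5157, -0.1719, 0.128]
tool_rot: [-3.06, -0.446, -0.316]
ft_force: [-0.6, -0.4, -0.0]
grip_width: 0.006
grip_force: 0.0
```

```bash
python3 - <<'E'
from h import *
a=ctrl.get_image("wrist"); c=ctrl.get_image("scene")
s=ctrl.get_state(); print(s["time"],s["position"],s["ft_force"],s["tool_rot"])
cv2.imwrite("pics/c3.png",np.hstack([a["frame"],cv2.resize(c["frame"][130:290,220:380],(280,384))])[...,::-1])
E
```

```text
6.4167 [ 0.51627517 -0.17393186  0.13042847] [-0.04633537 -0.14671231  0.23640498] [-3.06327522 -0.44212236 -0.32055433]
```

View pics/c3.png

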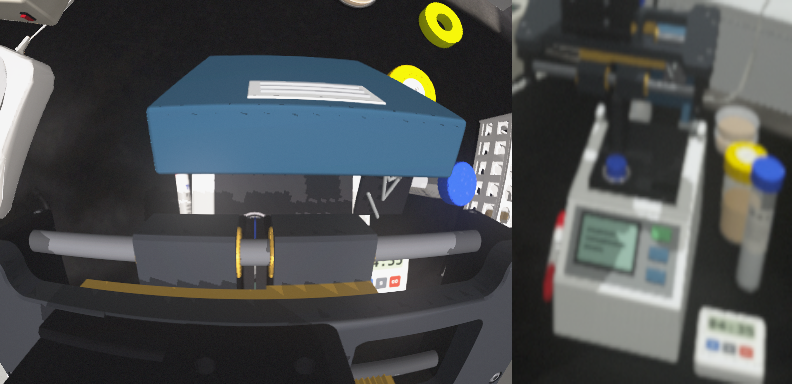

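```bash
python3 - <<'E'
from h import *
c=ctrl.get_image("scene"); save(c,"s3.png")
s=ctrl.get_state()
def pr(p):
    q=Rm(c).T@(np.array(p)-c["position"]); return (c["fx"]*q[0]/q[2]+c["cx"],c["fy"]*q[1]/q[2]+c["cy"])
print(pr(s["position"]),pr([.5128,-.1745,.115]))
cv2.imwrite("pics/c4.png",cv2.resize(c["frame"][110:250,200:400],(800,560),interpolation=cv2.INTER_CUBIC)[...,::-1])
print([(np.round(r["centre"],4),round(r["score"],2)) for r in ctrl.find_in("tube",c)])
E
```

```text
(np.float64(282.27045088875), np.float64(188.41974636538725)) (np.float64(281.05454351128276), np.float64(196.8066420419227))
[(array([ 0.5052, -0.1705,  0.1161]), 0.49)]
```

View pics/c4.png

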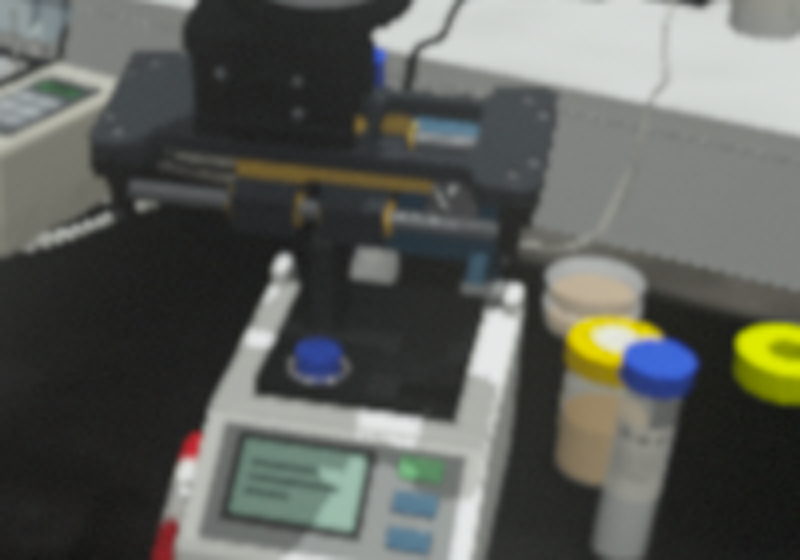

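The fingers (dark, pixel x≈320 in the crop) are directly above the cap at (319,355). Pressing.

move_arm --increments "-2 -0.5 -5 0 0 0 255;0 0 -4 0 0 0 255;0 0 -3 0 0 0 255;0 0 -2 0 0 0 255;0 0 -2 0 0 0 255;0 0 -2 0 0 0 255;0 0 -1 0 0 0 255;0 0 0 0 0 0 255"

```text
time: 7.18
position: [0.5151, -0.174, 0.1116]
tool_rot: [-3.063, -0.443, -0.322]
ft_force: [-0.4, -0.4, 3.0]
grip_width: 0.006
grip_force: 1.5
```

move_arm --increments "0 0 -1 0 0 0 255;0 0 -1 0 0 0 255;0 0 -1 0 0 0 255;0 0 0 0 0 0 255;0 0 -1 0 0 0 255;0 0 0 0 0 0 255;0 0 0 0 0 0 255;0 0 0 0 0 0 255"

```text
time: 7.85
position: [0.5154, -0.1745, 0.109]
tool_rot: [-3.064, -0.443, -0.324]
ft_force: [-3.2, 0.3, 12.9]
grip_width: 0.007
grip_force: 6.2
```

move_arm --increments "0 0 -1 0 0 0 255;0 0 0 0 0 0 255;0 0 0 0 0 0 255;0 0 10 0 0 0 255;-10 -3 25 0 0 0 255;-20 -6 30 0 0 0 255;-30 -9 25 0 0 0 255;-30 -9 25 0 0 0 255"

```text
time: 8.52
position: [0.4236, -0.2001, 0.222]
tool_rot: [-3.061, -0.446, -0.32]
ft_force: [-0.1, -0.9, -0.4]
grip_width: 0.004
grip_force: 0.0
```

```bash
python3 - <<'E'
from h import *
c=ctrl.get_image("top"); P=cloud(c); s=ctrl.get_state(); print(s["time"],s["position"],s["ft_force"])
for r in ctrl.find_in("tube",c): print(r)
f=c["frame"].astype(int)
ok=(np.hypot(P[...,0]-.512,P[...,1]+.175)<.03)
blue=ok&(f[...,2]>f[...,0]+60)
print("cap",blue.sum(),np.median(P[blue],0).round(4),"plinth",np.median(P[ok&(f.max(-1)<70)],0).round(4))
# picture cover
m=(P[...,2]>.15)&(np.hypot(P[...,0]-.58,P[...,1]+.18)<.09); print(P[m].min(0),P[m].max(0))
print([(np.round(r["centre"],4),round(r["score"],2)) for r in ctrl.find_in("cover_press",c)])
E
```

```text
8.5667 [ 0.42032857 -0.20484313  0.22678618] [-3.71220411 -2.48488385  1.4451175 ]
{'centre': [0.5407, -0.1814, 0.104], 'score': 0.55}
{'centre': [0.5137, -0.1721, 0.1062], 'score': 0.49}
cap 87 [ 0.5143 -0.1733  0.1065] plinth [nan nan nan]
[ 0.54263332 -0.2310132   0.1501102 ] [ 0.62649311 -0.117248    0.22127579]
[(array([ 0.5834, -0.1729,  0.2014]), 0.55)]
  return _methods._mean(a, axis=axis, dtype=dtype,
  ret = um.true_divide(
```

The cap is now at about z=0.107, down from 0.117, and the press reached 13 N, so the tube is home. Next I'll go over the cover to its rear-facing top.

move_arm --increments "10 2 20 -1.7 5.75 0 255;20 4 20 -1.7 5.75 0 255;30 5 0 0 0 0 255;30 5 0 0 0 0 255;30 5 0 0 0 0 255;30 6 0 0 0 0 255;30 7 0 0 0 0 255;0 0 0 0 0 0 255"

```text
time: 9.33
position: [0.609, -0.1621, 0.2573]
tool_rot: [-3.101, -0.458, 0.001]
ft_force: [-0.9, 1.1, -0.4]
grip_width: 0.003
grip_force: 0.0
```

```bash
python3 - <<'E'
from h import *
s=ctrl.get_state(); print(s["time"],s["position"],s["ft_force"],s["tool_rot"])
c=ctrl.get_image("top"); w=ctrl.get_image("wrist")
s=ctrl.get_state(); print(s["time"],s["position"],s["ft_force"],s["tool_rot"])
O=np.array([.5335,-.188,0]);p=s["position"]-O
print("reader",p@[.9593,.2823,0],p@[-.2823,.9593,0])
cv2.imwrite("pics/c5.png",np.hstack([w["frame"],cv2.resize(c["frame"][140:290,220:340],(288,384))])[...,::-1])
for th,off in zip([60,50,40,30,20,10,0,-5],[9.5,9.5,9,8,7,5,3,3]):
    t=np.radians(th);X=80-100*np.cos(t)+26*np.sin(t)+off;Z=104+100*np.sin(t)+26*np.cos(t)
    print(th,np.round([533.5+.9593*X,-188+.2823*X,Z],1))
E
```

```text
9.3333 [ 0.6089724  -0.16212941  0.25729822] [-0.8607371   1.07310865 -0.3916333 ] [-3.10068111e+00 -4.58341986e-01  5.78222541e-04]
9.4333 [ 0.60514902 -0.1647064   0.25856931] [-0.2998182  -0.20621395 -0.40233611] [-3.10441274 -0.45453509  0.00515281]
reader 0.07530868671920005 0.002119036403032744
60 [ 593.  -170.5  203.6]
50 [ 576.8 -175.3  197.3]
40 [ 561.4 -179.8  188.2]
30 [ 547.3 -183.9  176.5]
20 [ 535.3 -187.5  162.6]
10 [ 524.9 -190.5  147. ]
0 [ 517.2 -192.8  130. ]
-5 [ 515.4 -193.3  121.2]
```

View pics/c5.png

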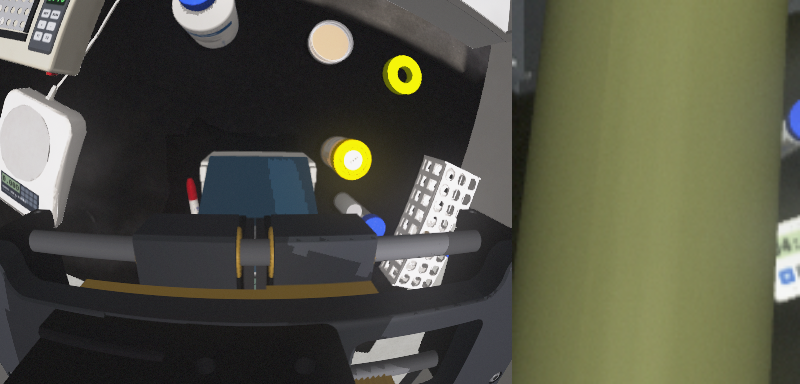

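The fingers sit centred above the open cover's top face at (257,180). Now I'll follow the pad's arc down.

move_arm --increments "0 -2 -27 0 0 0 255;0 -1 -27 0 0 0 255;-12 -3 -1 0 0 0 255;-8 -2.3 -3 0 0 0 255;-8 -2.4 -3.3 0 0 0 255;-8 -2.3 -4.3 0 0 0 255;-7.5 -2.2 -4.8 0 0 0 255;0 0 0 0 0 0 255"

```text
time: 10.1
position: [0.5594, -0.1831, 0.1909]
tool_rot: [3.109, 0.447, -0.002]
ft_force: [0.3, 0.7, 1.1]
grip_width: 0.007
grip_force: 0.5
```

move_arm --increments "-7 -2 -5.5 0 0 0 255;-7 -2 -6.2 0 0 0 255;-6.2 -1.8 -6.7 0 0 0 255;-5.8 -1.8 -7.2 0 0 0 255;-5.4 -1.5 -7.6 0 0 0 255;-5 -1.5 -8 0 0 0 255;0 0 0 0 0 0 255;0 0 0 0 0 0 255"

```text
time: 10.77
position: [0.5235, -0.1929, 0.1489]
tool_rot: [-3.109, -0.449, 0.004]
ft_force: [-1.7, 0.3, 1.2]
grip_width: 0.004
grip_force: 0.9
```

```bash
python3 - <<'E'
from h import *
c=ctrl.get_image("scene"); s=ctrl.get_state(); print(s["time"],s["position"],s["ft_force"])
cv2.imwrite("pics/c6.png",cv2.resize(c["frame"][110:290,200:400],(667,600),interpolation=cv2.INTER_CUBIC)[...,::-1])
E
```

```text
10.8167 [ 0.52403564 -0.19282207  0.14941784] [-1.06777951  0.44575069  2.39210118]
```

View pics/c6.png

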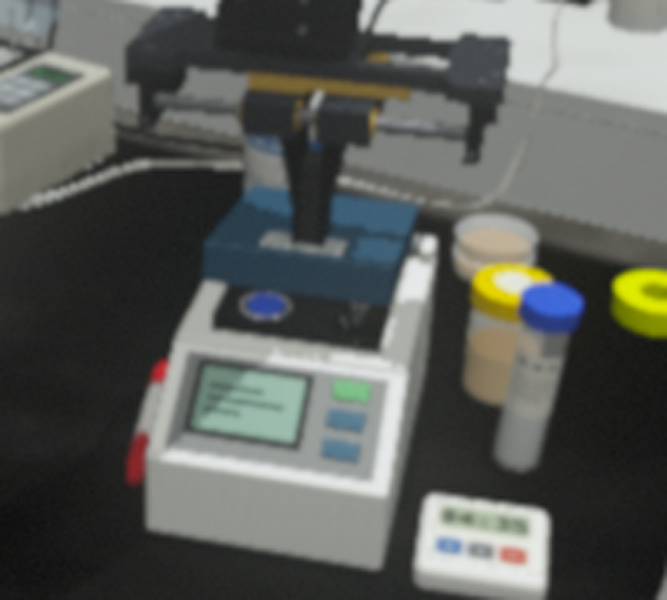

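The fingers are on the pad at (310,240), the cover is nearly shut, and the cap at (265,305) is low in its well. Pressing to the stop.

move_arm --increments "-4 -1 -8 0 0 0 255;-3 -1 -7 0 0 0 255;-2 0 -4 0 0 0 255;0 0 -3 0 0 0 255;0 0 -2 0 0 0 255;0 0 -2 0 0 0 255;0 0 -1 0 0 0 255;0 0 0 0 0 0 255"

```text
time: 11.48
position: [0.5151, -0.195, 0.1227]
tool_rot: [3.109, 0.449, -0.003]
ft_force: [-1.9, -0.6, 3.6]
grip_width: 0.006
grip_force: 2.0
```

move_arm --increments "0 0 -1 0 0 0 255;0 0 -1 0 0 0 255;0 0 -1 0 0 0 255;0 0 -1 0 0 0 255;0 0 0 0 0 0 255;0 0 0 0 0 0 255;0 0 0 0 0 0 255;0 0 0 0 0 0 255"

```text
time: 12.15
position: [0.5152, -0.1952, 0.1213]
tool_rot: [3.108, 0.449, -0.003]
ft_force: [-8.5, 1.2, 18.2]
grip_width: 0.006
grip_force: 9.2
```

At the stop (18 N). Releasing upward.

move_arm --increments "0 0 3 0 0 0 255;0 0 8 0 0 0 255;0 0 20 0 0 0 255;-10 -3 25 0 0 0 255;-25 -7 25 0 0 0 255;-30 -9 20 0 0 0 255;-30 -9 10 0 0 0 255;0 0 0 0 0 0 255"

```text
time: 12.82
position: [0.4178, -0.2261, 0.2325]
tool_rot: [3.106, 0.44, 0.001]
ft_force: [0.8, -0.9, -1.0]
grip_width: 0.003
grip_force: 0.0
```

move_arm --increments "-20 -6 0 0 0 0 255;-20 -6 0 0 0 0 255;0 0 0 0 0 0 255;0 0 0 0 0 0 255;0 0 0 0 0 0 255;0 0 0 0 0 0 255;0 0 0 0 0 0 255;0 0 0 0 0 0 255"

```text
time: 13.48
position: [0.3816, -0.2343, 0.2297]
tool_rot: [-3.109, -0.451, -0.0]
ft_force: [0.3, -0.5, -0.8]
grip_width: 0.0
grip_force: 0.0
```

```bash
python3 - <<'E'
from h import *
c=ctrl.get_image("scene"); t=ctrl.get_image("top"); P=cloud(t); s=ctrl.get_state(); print(s["time"],s["position"],s["ft_force"])
m=(np.hypot(P[...,0]-.56,P[...,1]+.18)<.04); print(np.percentile(P[m][:,2],[5,50,95]))
for im in(c,t): print([(np.round(r["centre"],4),round(r["score"],2)) for r in ctrl.find_in("cover_press",im)])
cv2.imwrite("pics/c7.png",cv2.resize(c["frame"][110:290,200:400],(667,600),interpolation=cv2.INTER_CUBIC)[...,::-1])
E
```

```text
13.5833 [ 0.38129392 -0.23448984  0.22967856] [0.30169526 0.39312853 0.25767842]
[0.12657421 0.12909891 0.13155044]
[(array([ 0.5211, -0.192 ,  0.1283]), 0.65), (array([ 0.4764, -0.2065,  0.0837]), 0.17)]
[(array([ 0.5517, -0.1826,  0.1309]), 0.92)]
```

View pics/c7.png

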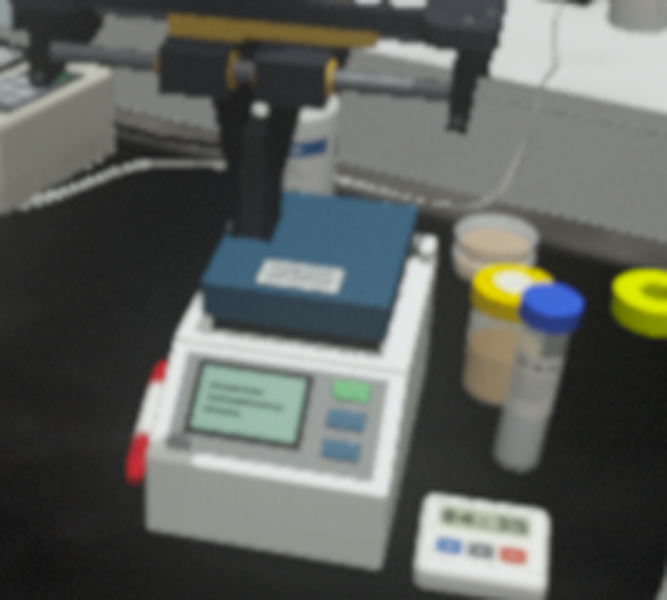

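The cover is shut and level at z=0.129, with the pad at (300,275) and the fingers clear of it. Handing in.

```bash
python3 -c "
from bench import ctrl
print(ctrl.close_job())"
```

```text
the job is handed in; nothing more can be done
None
```

I opened the cover, pushed the tube home, latched the cover shut again and handed the job in at about 14 s; the last pictures show it shut and level with the arm clear and nothing else visibly moved, but no verdict came back.

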